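# Fetch a lamp from behind the sprung cover

## Task

Take the stepped lamp (the one with the narrow nose) out of the lamp housing, holding its spring-closing cover open with the hand or wrist while you reach in, and let the cover shut again behind it. Lay the lamp, without dropping it, in the two saddles of the aluminium cradle, centred between them, with its black base towards the end plate. Leave the plain lamp in its bed and do not disturb the glassware, bottle and jar standing about.

Things in the scene. Friction and masses are not known exactly. Their poses are not given: they have to be found in the camera images.
- housing: White lamp housing, fixed: low open-topped bay under a sprung cover, solid block 100 mm high behind it. Origin: bay centre at bench height; x from the front wall (robot side) to the hinge, y along the hinge. Bay inside 168 (x) x 228 mm (y), floor at z = 30 mm. Side walls 6 mm thick, tops z = 88; front wall x = -84 to -90 mm, top z = 70 mm.
- bed_left (a point): Middle of one of the two lamp beds, on the bay's floor, at x = 0, y = +55 mm in the housing's frame (the other is at y = -55 mm). A bed has two rails along x, 8 mm high, 6 mm thick, 34 mm apart: a lamp lies on the floor between them and cannot roll.
- cover (a joint): Hinge angle of the clear plastic cover, rad: 0 = shut (level on the bay), 1.5 = stop, nearly upright. A spring shuts it from every angle: opening takes about 0.25 to 0.35 N m, i.e. 1 to 2 N at the lip; let go, it swings shut at once by itself, it cannot stay open. Mass 0.2 kg.
- cover_lip (a point): Middle of the cover's free front edge (moves with it). Cover: plate 5 mm thick, 236 wide, 176 mm long from the hinge, then a grey lip 46 mm long, full width, bent up 25 degrees, jutting past the front wall. Shut, this edge is at x = -130, z = 112 mm in the housing's frame, free space below down to the bench; plate underside z = 90 mm. Fingers tilted forward can lift the lip from below.
- hinge_line (a point): Middle of the cover's hinge: at x = 88 mm, y = 0, z = 90 mm in the housing's frame; the hinge runs along the housing's y. Axes as the housing's.
- lamp: The stepped lamp, to be moved: round, glass with black base, lying on its side, 144 mm long, 0.1 to 0.22 kg. Origin: on its axis at mid length; x along the axis from base to nose. 40 mm diameter from x = -72 (base, to -40) to +50 mm, then a narrow nose, 26 mm diameter, to +72 mm. Starts in one of the beds, base towards the front wall, axis 50 mm above the bench.
- lamp_base (a point): Centre of the end face of the stepped lamp's black base (x = -72 mm on the lamp).
- old_lamp: The plain lamp, to be left in its bed: as the other one but without the nose, 117 mm long (x = -72 to +45 mm), 40 mm diameter throughout. Same origin and axes. It lies in the other bed.
- cradle: Aluminium lamp cradle, fixed: two rubber V saddles 12 mm thick at x = -38 and +38 mm (between them only a 12 mm base plate, 70 mm wide) and an end plate 60 mm wide at x = -89 to -95 mm, up to z = 72 mm. Origin: bench height, midway between saddles; x from end plate along the trough. A lamp in the saddles has its axis 55 mm above the bench; saddles reach z = 46 mm, 25 mm either side.
- flask_a: Glass volumetric flask, 150 mm tall, bulb 66 mm across, thin neck; stands in front of the housing, to one side of the middle, and leaves only part of the lip free. Origin: centre of underside.
- jar_a: Low jar, 55 mm tall, 56 mm across; stands in front of the housing, on the other side. Origin: centre of underside.
- beaker: Open glass beaker, 85 mm tall, 70 mm across, beside the cradle. Origin: centre of underside.
- wash_bottle: White plastic bottle, 160 mm tall, 60 mm across, behind the cradle. Origin: centre of underside.
- flask_b: Second volumetric flask, like the first, on the other side of the cradle from the beaker. Origin: centre of underside.
Mind the look-alikes: they are no part of the job. What is shaped like the cradle but brown or red is not meant.

How it is judged:
On the way, in this order (a step that is already met when the one before it is completed fails the run):
1. the cover is swung open (value of joint cover above 0.7 rad), for 0.1 s.
2. the stepped lamp is gripped in the bay while the cover is held open (contact force between the fingers and lamp above 2 N and value of joint cover above 0.3 rad and horizontal distance between lamp and housing below 0.1 m), for 0.1 s.
3. the lamp is out of the housing and the cover has shut (value of joint cover below 0.06 rad and distance of lamp from where it was at the start of the episode above 0.08 m), for 0.1 s.
At the end, for the whole second after the job is handed in: Stepped lamp at rest, released in the saddles: middle within 14 mm along and 8 mm across, axis 48 to 62 mm up and within 0.12 rad of the trough, base to the end plate. Cover shut (under 0.05 rad). Plain lamp in its bed, moved under 25 mm. Nothing else moved over 30 mm or tipped (x of lamp in the frame of cradle between -0.014 and 0.014 m and y of lamp in the frame of cradle between -0.008 and 0.008 m and z of lamp in the frame of cradle between 0.048 and 0.062 m and angle between the x axis of lamp and the x axis of cradle, either way round below 0.12 rad and x of lamp_base in the frame of cradle below -0.04 m and x of old_lamp in the frame of housing between -0.03 and 0.03 m and z of old_lamp in the frame of housing below 0.058 m and distance of old_lamp from where it was at the start of the episode below 0.025 m and value of joint cover below 0.05 rad and linear speed of lamp below 0.02 m/s and contact force between the fingers and lamp below 0.1 N); the robot touches nothing.
It fails at once if a thing standing about is shifted by more than 30 mm (distance of any of flask_a, jar_a, beaker, wash_bottle, flask_b from where it was at the start of the episode above 0.03 m).
It fails at once if a thing standing about is tipped (angle between any of flask_a, jar_a, beaker, wash_bottle, flask_b's own z axis and vertical above 0.35 rad).
It fails at once if the lamp is dropped or thrown (moves at over 0.6 m/s while not held) (contact force between the fingers and lamp below 0.1 N and linear speed of lamp above 0.6 m/s).
It also fails if it takes over 62 s, if anything falls off the work surface, if the arm or the gripper's body presses on something with over 40 N, if the wrist force passes 120 N, or if a joint passes its speed limit or range.

## Robot

A 6-joint arm with a two-finger parallel gripper is mounted at the origin on the work surface. World frame = base frame: x ahead of the robot, y to its left, z up, the work surface at z = 0. Lengths are in m, angles in rad, forces in N, time in s.
With the tool pointing down it reaches from about 0.3 to 0.95 m from the base axis. Payload 3.1 kg.
Tool frame: the origin (TCP) lies at the very end of the fingers, on their centre line; the grasp point (between the pads) lies 19 mm behind it (r.tcp_to_grasp is the distance from the TCP to the grasp point, in m); z points along the fingers, y is the line along which they close (so a half turn about z gives the same grasp; the last joint's range is limited). The gripper opens to 85 mm and grips with 20 to 120 N. Pads are 22 mm wide; open, the fingers measure 114 mm over their backs; the gripper's body (76 mm by 85 mm) begins 54 mm behind the grasp point. The pads swing forward as they close: fully open they stand 13 mm farther back than shut.
Start: joints at [1.218, 0.308, 1.634, -0, 1.2, -0.07], TCP at [0.174, 0.6, 0.231] pointing down, gripper open.
Joint ranges: [-3.06, 3.06], [-0.79, 1.96], [0.05, 2.63], [-1.19, 4.34], [0.05, 2.64], [-2.94, 2.94]. Speed limits (rad/s): [2.79, 2.79, 3.14, 3.14, 3.14, 3.14].

## Interface

Orientations are given as a unit quaternion [w, x, y, z].
In Python, from plant import r gives the robot as it stands.
- The arm moves only by the tool drive_tool, never from a script. Its argument "increments" is a list of rows, each a list of 7 numbers: the shift along the tool's x, y, z in cm, then the turn, a rotation vector about the tool's x, y, z in degrees, then the finger opening in cm, from 0 to 8.54. A call has 1 to 20 rows; each row shifts and turns the commanded pose from where the row before left it, along the tool's axes as they then stand; what a row does not reach is not made up. A row lasts 1/10 s, in which the tool goes at most 50 mm and 8.59 degrees, less where a joint would pass 70% of its speed; a pose out of reach is approached as far as the arm can. A call is refused whole if a number of a shift passes 5 or a number of a turn 8.59, either way. A call with a gripper value outside its range is refused whole. The fingers move at their own pace and stop on an object; the grip force is fixed at half the most. Time passes only in rows, so rows that do not move let the fingers close. It gives the time, the measured TCP pose, the force, the opening and the grip force at its end, in the units of the state.
- r.observe(): the state, without advancing time (a new reading comes with each control period).
- r.camera(name): name is "scene" or "top"; returns a dict with "frame" (400x640x3 uint8, red, green, blue), "depth" (400x640 float32, m along the optical axis (not along the pixel's ray), 0 where there is no reading), "vertical_fov" (degrees; the focal length in pixels is half the picture's height over the tangent of half this angle, whatever the lens; pixels are square), "cx", "cy" (the principal point, pixels), "rvec" (rotation vector, rad) and "tvec" (3), from world to camera coordinates, as OpenCV has them. Camera axes: x right, y down, z forward; pixel columns grow to the right and rows downward; lengths in m; the calibration is good to about 2 mm. A picture is of the moment at which its call begins.
- r.sign_off(): hands the job in; it is judged then, once.
Trained networks look in the newest picture that a camera, given by its name, has taken for a name from the list of things; names that differ only in an ending like _2 or _b are one class to them, and where a whole thing is asked for, a point or a joint stands for the part that bears it (a point fixed in the world has none). Each returns a list of dicts, best first, with "conf" (0 to 1); they miss things now and then, are a little off and sometimes report something else, mostly with a low value. They report only what shows in the picture. A call takes as long as a camera call. They do not tell look-alikes from the thing itself.
- r.regions_of(camera, thing): "mask" (400x640 bool, what is visible of it) and "location" ([column, row] in pixels, amid what is visible of it).
The state is a dict: "time_s": time; "joint_pos": joint angles; "qd": joint speeds; "joint_torque": joint torques, N m; "eef_pos": TCP position; "ee_rot": TCP orientation; "ft_force": force on the tool from outside, world axes, zero at the start; "wrist_torque": the same for the moment, N m; "grip_width": opening from 0.0 (shut) to 1.0 (fully open); "grip_force": force on a finger pad.
Only numpy, scipy, OpenCV 4.12 (cv2) and the standard library are available. Lean on these libraries where they do the work, as an engineer would, in place of code of your own. Each camera call takes 0.05 s, during which the arm holds its last target. There are 200 camera calls.

## Working session

There is one attempt and no reset: what is moved stays moved. The work goes in short steps, Python scripts to look and compute and a tool call to move; the robot and the scene stay as the last step left them, time stands still between calls to the robot, and variables do not carry over. Pictures are saved under pics/ and viewed, at most 10 in all, crops included, and the job is handed in when it is done.

Besides the shell and the picture viewer there is one more tool, called after "Emit:" by a JSON object that holds its "api" and its "payload". drive_tool: Moves the arm, as the interface text tells. Its arguments: {"type":"object","properties":{"increments":{"type":"array","items":{"type":"array","items":{"type":"number"}}}},"required":["increments"]}

```bash
ls; mkdir -p pics
cat > h.py <<'E'
import numpy as np, cv2
from plant import r
def cam(n):
    c=r.camera(n); f=200/np.tan(np.radians(c['vertical_fov'])/2)
    R=cv2.Rodrigues(np.array(c['rvec'],float))[0]; t=np.array(c['tvec'],float).ravel()
    c.update(f=f,R=R,t=t); 
    v,u=np.mgrid[0:400,0:640]; d=c['depth']
    P=np.stack([(u-c['cx'])/f*d,(v-c['cy'])/f*d,d],-1)
    c['P']=(P-t)@R; c['P'][d==0]=np.nan
    return c
def save(c,n): cv2.imwrite('pics/'+n,c['frame'][:,:,::-1])
E
python3 - <<'E'
from h import *
for n in ['top','scene']:
    c=cam(n); save(c,n+'0.png'); np.save(n+'P.npy',c['P'])
    print(n,'campos',(-c['R'].T@c['t']).round(3),'f',c['f'])
    for th in ['housing','cover','lamp','old_lamp','cradle','flask_a','jar_a','beaker','wash_bottle','bed_left']:
        try:
            for q in r.regions_of(n,th)[:4]:
                m=q['mask']; p=c['P'][m]; p=p[~np.isnan(p[:,0])]
                print(th,round(q['conf'],2),np.round(q['location']),m.sum(),np.median(p,0).round(3),'min',np.percentile(p,3,axis=0).round(3),'max',np.percentile(p,97,axis=0).round(3))
        except Exception as e: print(th,e)
o=r.observe(); print(o['eef_pos'],o['ee_rot'],r.tcp_to_grasp)
E
```

```text
pics
top campos [0.487 0.009 1.026] f 416.1978848166513
housing 0.97 [394. 135.] 13530 [ 0.67  -0.151  0.096] min [ 0.534 -0.265  0.092] max [ 0.805 -0.039  0.11 ]
cover 0.69 [392. 150.] 10356 [ 0.635 -0.152  0.096] min [ 0.531 -0.264  0.092] max [ 0.741 -0.041  0.111]
old_lamp 0.74 [295. 122.] 838 [0.704 0.077 0.03 ] min [0.662 0.045 0.001] max [0.726 0.106 0.087]
old_lamp 0.34 [426. 226.] 529 [ 0.457 -0.237  0.054] min [ 0.432 -0.276  0.001] max [ 0.48  -0.215  0.058]
cradle 0.95 [402. 300.] 2552 [ 0.28  -0.186  0.013] min [ 0.199 -0.229  0.003] max [ 0.374 -0.142  0.07 ]
cradle 0.84 [256. 154.] 2178 [0.628 0.171 0.013] min [0.541 0.13  0.008] max [0.715 0.212 0.07 ]
cradle 0.74 [241. 255.] 2405 [0.38  0.201 0.013] min [0.299 0.152 0.007] max [0.467 0.252 0.069]
flask_a 0.97 [201. 166.] 670 [0.594 0.284 0.054] min [0.57  0.263 0.021] max [0.623 0.312 0.151]
flask_a 0.82 [348. 225.] 604 [ 0.464 -0.052  0.051] min [ 0.434 -0.084 -0.   ] max [ 0.491 -0.027  0.151]
flask_a 0.62 [229.  94.] 854 [0.748 0.218 0.107] min [0.73  0.198 0.02 ] max [0.774 0.248 0.161]
jar_a 0.85 [425. 227.] 49
[... 1406 characters left out ...]
2 -0.06   0.063] min [ 0.433 -0.084  0.01 ] max [ 0.486 -0.033  0.15 ]
jar_a 0.59 [216. 252.] 479 [ 0.465 -0.244  0.054] min [ 0.438 -0.265  0.015] max [ 0.482 -0.218  0.057]
beaker 0.93 [391. 240.] 1031 [0.694 0.082 0.055] min [0.665 0.044 0.009] max [0.727 0.107 0.085]
wash_bottle 0.64 [463. 215.] 1300 [0.768 0.212 0.089] min [0.737 0.2   0.001] max [0.791 0.243 0.16 ]
wash_bottle 0.56 [285. 208.] 590 [ 0.472 -0.06   0.062] min [ 0.389 -0.084  0.   ] max [ 0.487 -0.005  0.15 ]
bed_left 0.57 [315. 300.] 18972 [ 0.699 -0.169  0.095] min [ 0.539 -0.271  0.036] max [ 0.818 -0.043  0.108]
[0.17443916 0.60017528 0.23126971] [ 7.98405247e-06  1.40926447e-01  9.90020069e-01 -1.31982506e-05] 0.0187
```

View pics/top0.png

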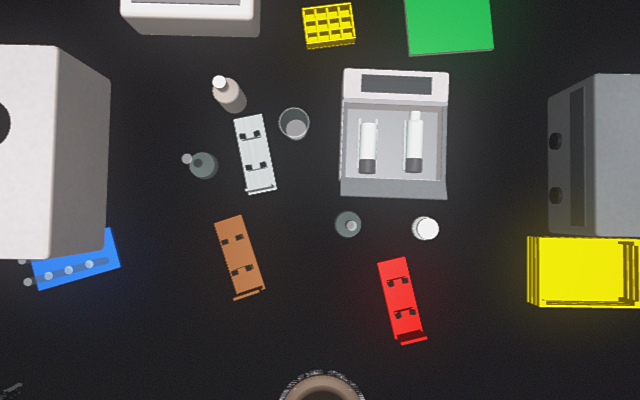

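View pics/scene0.png

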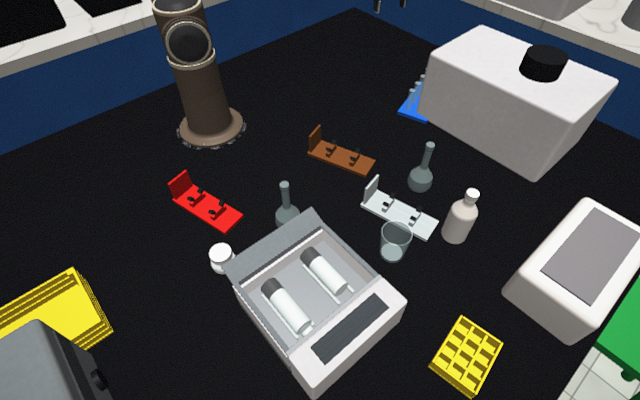

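The white aluminium cradle is at top pixel (255,154), with its end plate at the bottom near (262,190), facing the robot. The stepped lamp, with the nose at the top, is in the right-hand bed at (414,142), and the plain lamp is at (368,148). flask_a is at (348,225) and jar_a at (425,228). The red and brown cradles are look-alikes.

Run:
```python
from h import *
for n in ['top','scene']:
    c=cam(n); P=c['P']
    m=r.regions_of(n,'housing')[0]['mask']; p=P[m&(P[...,2]>.085)]
    rc=cv2.minAreaRect(p[:,:2].astype(np.float32)*1000); print(n,'housing rect',rc, np.round(cv2.boxPoints(rc)))
    for z0,z1 in [(.0925,.0985),(.099,.106),(.106,.115)]:
        q=p[(p[:,2]>z0)&(p[:,2]<z1)]; rc=cv2.minAreaRect(q[:,:2].astype(np.float32)*1000); print(z0,len(q),rc,q.mean(0).round(4))
    for q in r.regions_of(n,'cradle'):
        l=q['location']
        p=P[q['mask']]; p=p[~np.isnan(p[:,0])]
        if abs(np.median(p[:,0])-.625)>.03 or abs(np.median(p[:,1])-.17)>.02: continue
        b=p[(p[:,2]>.008)&(p[:,2]<.017)]; print('base',cv2.minAreaRect(b[:,:2].astype(np.float32)*1000))
        e=p[p[:,2]>.055]; print('endplate',e.mean(0).round(4),e.max(0).round(3),cv2.minAreaRect(e[:,:2].astype(np.float32)*1000))
        s=p[(p[:,2]>.025)&(p[:,2]<.055)]; s=s[s[:,0]>.565]
        k=cv2.kmeans(s[:,:2].astype(np.float32),2,None,(3,50,1e-6),5,2); print('saddles',k[2].round(4),np.bincount(k[1].ravel()))
        for j in (0,1):
            a=s[k[1].ravel()==j]; print(a.min(0).round(4),a.max(0).round(4))
    if n=='top':
        # back-project dark/bright lamp pixels to z=.05
        f=c['frame']; crop=f[100:205,335:455]; cv2.imwrite('pics/crop0.png',cv2.resize(crop[:,:,::-1],None,fx=5,fy=5,interpolation=cv2.INTER_CUBIC))
```

```text
top housing rect ((670.34375, -153.6337890625), (239.79380798339844, 291.9773254394531), 88.80990600585938) [[ 522. -270.]
 [ 814. -277.]
 [ 819.  -37.]
 [ 527.  -31.]]
0.0925 8225 ((683.7034912109375, -154.9253692626953), (239.57899475097656, 266.5286865234375), 89.48994445800781) [ 0.6586 -0.153   0.0954]
0.099 3308 ((669.45166015625, -154.0594024658203), (235.57730102539062, 289.3771057128906), 88.99921417236328) [ 0.7295 -0.155   0.1016]
0.106 876 ((661.3300170898438, -154.43026733398438), (235.12216186523438, 273.98681640625), 88.80990600585938) [ 0.5378 -0.1516  0.11  ]
base ((629.9550170898438, 172.52252197265625), (188.88446044921875, 70.20889282226562), 12.860459327697754)
endplate [0.5446 0.1523 0.0705] [0.552 0.181 0.076] ((544.7548828125, 153.15155029296875), (6.056133270263672, 58.37024688720703), 12.590478897094727)
saddles [[0.5966 0.1656]
 [0.6709 0.1823]] [118 124]
[0.5868 0.1409 0.025 ] [0.606  0.1908 0.0479]
[0.6616 0.1588 0.0253] [0.6826 0.2069 0.0472]
scene housing rect ((672.7158203125, -152.1233673095703), (239.17840576171875, 291.50421142578125), 88.9434432983
[... 177 characters left out ...]
72) [ 0.6701 -0.1603  0.0949]
0.099 4540 ((675.8617553710938, -151.578125), (235.50718688964844, 281.86163330078125), 88.80054473876953) [ 0.7398 -0.16    0.1012]
0.106 836 ((600.4046020507812, -116.25679016113281), (265.2573547363281, 210.52432250976562), 27.680709838867188) [ 0.5368 -0.1551  0.1095]
base ((632.2314453125, 174.67056274414062), (190.4883575439453, 74.082763671875), 11.808774948120117)
endplate [0.5762 0.1424 0.0706] [0.715 0.183 0.087] ((618.4483032226562, 122.65090942382812), (48.94049835205078, 189.8668975830078), 65.57816314697266)
saddles [[0.6009 0.1674]
 [0.6745 0.1841]] [96 99]
[0.5912 0.1437 0.0252] [0.6099 0.1902 0.0455]
[0.6641 0.1608 0.0251] [0.6845 0.2069 0.047 ]
```

View pics/crop0.png

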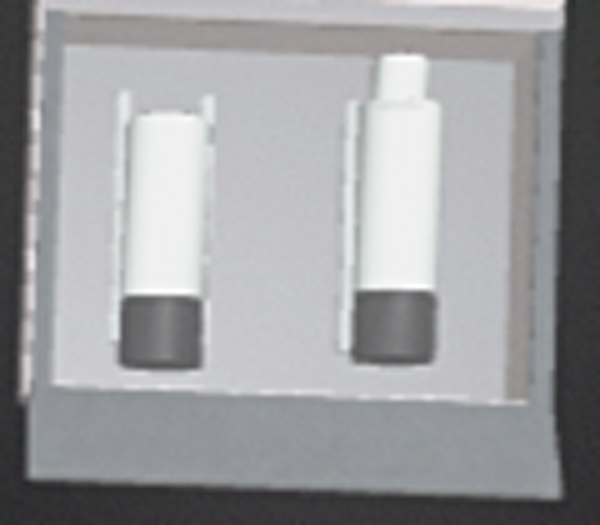

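```bash
cat >> h.py <<'E'
from scipy.spatial.transform import Rotation as Ro
from scipy.optimize import least_squares
HO=np.array([.6555,-.1525,0]); HY=np.radians(-1.15)
CO=np.array([.635,.174,0]); CY=np.radians(12.7)
def Rt(yaw,a):  # tool orientation, tilt a deg forward
    a=np.radians(a); M=np.array([[-np.cos(a),0,np.sin(a)],[0,1,0],[-np.sin(a),0,-np.cos(a)]])
    return Ro.from_euler('z',yaw)*Ro.from_matrix(M)
def W(p,O=HO,y=HY): return O+Ro.from_euler('z',y).apply(p)
def now():
    o=r.observe(); q=o['ee_rot']; return np.array(o['eef_pos']),Ro.from_quat([q[1],q[2],q[3],q[0]])
def seg(p0,R0,p1,R1,n=None):
    rv=(R0.inv()*R1).as_rotvec(degrees=True)
    if n is None: n=int(max(np.ceil(np.linalg.norm(p1-p0)/.045),np.ceil(np.linalg.norm(rv)/8),1))
    S=sum((R0*Ro.from_rotvec(rv*k/n,degrees=True)).as_matrix() for k in range(n))
    print(n,'rows of',(np.linalg.solve(S,p1-p0)*100).round(2),(rv/n).round(2)); 
def loc(O=HO,y=HY):
    p,R=now(); return Ro.from_euler('z',-y).apply(p-O)
E
python3 - <<'E'
from h import *
c=cam('top')
def ray(u,v,z):
    d=c['R'].T@np.array([(u-c['cx'])/c['f'],(v-c['cy'])/c['f'],1]); o=-c['R'].T@c['t']; return o+d*(z-o[2])/d[2]
iv=Ro.from_euler('z',-HY)
for n,u,v,z in [('nose',402,55,.053),('step',402,103,.063),('bw',395,291,.068),('base',393,362,.045),('oldtop',170,113,.06),('oldbw',160,296,.068)]:
    p=ray(335+u/5-.4,100+v/5-.4,z); print(n,p.round(4),iv.apply(p-HO).round(4))
p,R=now(); q=W([-.20,-.055,.30]); print(p,q)
seg(p,R,q,R); seg(q,R,q,Rt(HY,50))
# cover / hand check along the waypoints (tip corner C, tilt)
def prof(C,a):
    a=np.radians(a);u=np.array([-np.sin(a),np.cos(a)]);n=np.array([np.cos(a),np.sin(a)])
    L=[C+u*s for s in np.linspace(0,.073,8)]+[C+u*.073+n*w for w in np.linspace(0,.027,4)]+[C+u*s+n*.03 for s in np.linspace(.073,.25,20)]
    d=np.array(L)-[.088,.09]; return np.degrees(np.arctan2(d[:,1],-d[:,0])),np.hypot(*d.T)
wp=[((-.112,.09),50),((-.093,.1745),50),((.0035,.271),50),((.033,.208),50),((.030,.15),40),((.022,.10),30),((.017,.047),20)]
for (c0,a0),(c1,a1) in zip(wp[:-1],wp[1:]):
    for t in (0,.5): 
        C=np.array(c0)*(1-t)+np.array(c1)*t;a=a0*(1-t)+a1*t; th,rr=prof(C,a); i=rr<.2; j=(rr>.2)&(rr<.235)
        print(C.round(3),a,'cover',th[i].max().round(1),'near edge',th[j].max().round(1) if j.any() else None, 'r tip',rr[0].round(3),'r body',rr[11].round(3),th[11].round(1))
E
```

```text
nose [ 0.7338 -0.2097  0.053 ] [ 0.0794 -0.0556  0.053 ]
step [ 0.7085 -0.2076  0.063 ] [ 0.0541 -0.054   0.063 ]
bw [ 0.6193 -0.204   0.068 ] [-0.0352 -0.0522  0.068 ]
base [ 0.5885 -0.2084  0.045 ] [-0.0658 -0.0572  0.045 ]
oldtop [ 0.7022 -0.0991  0.06  ] [0.0456 0.0544 0.06  ]
oldbw [ 0.6149 -0.0946  0.068 ] [-0.0418  0.0571  0.068 ]
[0.17446825 0.60016705 0.23129154] [ 0.45443644 -0.20347493  0.3       ]
19 rows of [-2.6  -3.65 -0.36] [0. 0. 0.]
7 rows of [-0.  0. -0.] [-0.94 -7.1  -2.01]Traceback (most recent call last):
  File "<stdin>", line 19, in <module>
    return umr_maximum(a, axis, None, out, keepdims, initial, where)
ValueError: zero-size array to reduction operation maximum which has no identity
```

Emit:
{"api": "drive_tool", "payload": {"increments": [[-2.6,-3.65,-0.36,0,0,0,6],[-2.6,-3.65,-0.36,0,0,0,6],[-2.6,-3.65,-0.36,0,0,0,6],[-2.6,-3.65,-0.36,0,0,0,6],[-2.6,-3.65,-0.36,0,0,0,6],[-2.6,-3.65,-0.36,0,0,0,6],[-2.6,-3.65,-0.36,0,0,0,6],[-2.6,-3.65,-0.36,0,0,0,6],[-2.6,-3.65,-0.36,0,0,0,6],[-2.6,-3.65,-0.36,0,0,0,6],[-2.6,-3.65,-0.36,0,0,0,6],[-2.6,-3.65,-0.36,0,0,0,6],[-2.6,-3.65,-0.36,0,0,0,6],[-2.6,-3.65,-0.36,0,0,0,6],[-2.6,-3.65,-0.36,0,0,0,6],[-2.6,-3.65,-0.36,0,0,0,6],[-2.6,-3.65,-0.36,0,0,0,6],[-2.6,-3.65,-0.36,0,0,0,6],[-2.6,-3.65,-0.36,0,0,0,6]]}}

```text
time_s: 3.35
eef_pos: [0.4556, -0.2056, 0.3001]
ee_rot: [0.0, 0.141, 0.99, -0.0]
ft_force: [1.9, 1.2, 0.4]
grip_width: 0.703
grip_force: 0.0
```

Emit:
{"api": "drive_tool", "payload": {"increments": [[0,0,0,-0.94,-7.1,-2.01,6],[0,0,0,-0.94,-7.1,-2.01,6],[0,0,0,-0.94,-7.1,-2.01,6],[0,0,0,-0.94,-7.1,-2.01,6],[0,0,0,-0.94,-7.1,-2.01,6],[0,0,0,-0.94,-7.1,-2.01,6],[0,0,0,-0.94,-7.1,-2.01,6],[0,0,0,0,0,0,6],[0,0,0,0,0,0,6]]}}

```text
time_s: 4.25
eef_pos: [0.4581, -0.1961, 0.3075]
ee_rot: [0.404, 0.016, 0.915, -0.005]
ft_force: [-1.1, 0.2, 0.9]
grip_width: 0.703
grip_force: 0.0
```

```bash
cat > prof.py <<'E'
from h import *
def prof(C,a):
    a=np.radians(a);u=np.array([-np.sin(a),np.cos(a)]);n=np.array([np.cos(a),np.sin(a)])
    L=[C+u*s for s in np.linspace(0,.073,8)]+[C+u*.073+n*w for w in np.linspace(0,.027,4)]+[C+u*s+n*.03 for s in np.linspace(.073,.25,20)]
    d=np.array(L)-[.088,.09]; return np.degrees(np.arctan2(d[:,1],-d[:,0])),np.hypot(*d.T)
wp=[((-.112,.09),50),((-.093,.1745),50),((.0035,.271),50),((.033,.208),50),((.030,.15),40),((.022,.10),30),((.017,.047),20),((.017,.047),20)]
for (c0,a0),(c1,a1) in zip(wp[:-1],wp[1:]):
    for t in (0,.5): 
        C=np.array(c0)*(1-t)+np.array(c1)*t;a=a0*(1-t)+a1*t; th,rr=prof(C,a); i=rr<.2; j=(rr>.2)&(rr<.235)
        print(C.round(3),a,'cover',th[i].max().round(1) if i.any() else 0,'near edge',th[j].max().round(1) if j.any() else None, 'r tip',rr[0].round(3),'r body',rr[11].round(3),th[11].round(1))
E
python3 - <<'E'
import prof
from h import *
p,R=now(); print(r.observe()['joint_pos'],p,loc(),r.observe()['ft_force'])
q1=W([-.17,-.055,.10]);q2=W([-.165,-.055,.084]); q3=W([-.115,-.055,.079]); T=Rt(HY,50)
seg(p,R,q1,T); seg(q1,T,q2,T); seg(q2,T,q3,T,3)
E
```

```text
[-0.112  0.09 ] 50 cover 0 near edge 6.6 r tip 0.2 r body 0.248 15.8
[-0.103  0.132] 50.0 cover 12.5 near edge 17.2 r tip 0.195 r body 0.254 25.6
[-0.093  0.174] 50 cover 25.0 near edge 27.0 r tip 0.2 r body 0.267 34.7
[-0.045  0.223] 50.0 cover 45.0 near edge 44.5 r tip 0.188 r body 0.264 49.5
[0.004 0.271] 50 cover 65.0 near edge 63.8 r tip 0.2 r body 0.277 63.7
[0.018 0.24 ] 50.0 cover 65.0 near edge 60.0 r tip 0.165 r body 0.243 63.5
[0.033 0.208] 50 cover 65.0 near edge 64.0 r tip 0.13 r body 0.208 63.2
[0.032 0.179] 45.0 cover 61.8 near edge 60.2 r tip 0.105 r body 0.183 60.9
[0.03 0.15] 40 cover 58.8 near edge 56.8 r tip 0.083 r body 0.158 57.7
[0.026 0.125] 35.0 cover 54.8 near edge 54.8 r tip 0.071 r body 0.137 53.5
[0.022 0.1  ] 30 cover 53.6 near edge 54.4 r tip 0.067 r body 0.117 47.6
[0.02  0.074] 25.0 cover 53.4 near edge 55.2 r tip 0.07 r body 0.097 39.2
[0.017 0.047] 20 cover 54.6 near edge 57.1 r tip 0.083 r body 0.079 26.3
[0.017 0.047] 20.0 cover 54.6 near edge 57.1 r tip 0.083 r body 0.079 26.3
[-0.85021395 -0.38386069  2.35699454  0.90641658  0.75570975 -2.94107961] [ 0.45810409 -0.19612581  0.30751846] [-0.19648058 -0.04757875  0.30751846] [-1.1176928   0.19933007  0.85927236]
5 rows of [ 2.76 -0.15  3.14] [-0.09 -0.48 -0.12]
1 rows of [0.9  0.   1.41] [0. 0. 0.]
3 rows of [-0.94  0.    1.38] [0. 0. 0.]
```

```bash
cat > ik.py <<'E'
from h import *
def fk(j,g):
    z=lambda t:Ro.from_euler('z',t); y=lambda t:Ro.from_euler('y',t)
    R1=z(j[0]); R2=R1*y(j[1]); R3=R2*y(j[2]); R5=R3*z(j[3])*y(j[4]); R6=R5*z(j[5]+np.pi/2)
    p=R1.apply([g[1],0,g[0]])+R2.apply([0,0,g[2]])+R3.apply([g[5],0,g[3]])+R6.apply([0,0,g[4]])
    return p,R6
E
python3 - <<'E'
from ik import *
o=r.observe(); print(np.round(o['joint_pos'],4))
S=[([1.218,.308,1.634,0,1.2,-.07],np.array([.17444,.60018,.23127])),(o['joint_pos'],np.array(o['eef_pos']))]
p,R=now(); print('orient err deg',np.degrees((fk(o['joint_pos'],[0]*6)[1].inv()*R).magnitude()))
f=lambda g:np.concatenate([(fk(j,g)[0]-p)*100 for j,p in S]+[(np.array(g)-[.35,0,.4,.4,.25,0])*.02])
s=least_squares(f,[.35,0,.4,.4,.25,0]); print(s.x.round(3),f(s.x)[:6].round(2))
E
```

```text
[-0.8502 -0.3839  2.357   0.9064  0.7557 -2.9411]
orient err deg 2.6296728784949128e-14
[ 0.268 -0.81   0.545  1.24   0.398 -0.313] [ 4.1  -1.51 -0.   -0.   -0.    0.  ]
```

Emit:
{"api": "drive_tool", "payload": {"increments": [[0,0,0,0,0,8.5,6],[0,0,0,0,0,8.5,6],[0,0,0,0,0,8.5,6],[0,0,0,0,0,8.5,6],[0,0,0,0,0,8.5,6],[0,0,0,0,0,8.5,6],[0,0,0,0,0,8.5,6],[0,0,0,0,0,8.5,6],[0,0,0,0,0,8.5,6],[0,0,0,0,0,8.5,6],[0,0,0,0,0,8.5,6],[0,0,0,0,0,8.5,6],[0,0,0,0,0,8.5,6],[0,0,0,0,0,8.5,6],[0,0,0,0,0,8.5,6],[0,0,0,0,0,8.5,6],[0,0,0,0,0,8.5,6],[0,0,0,0,0,8.5,6],[0,0,0,0,0,8.5,6],[0,0,0,0,0,8.5,6]]}}

```text
time_s: 6.25
eef_pos: [0.4596, -0.1962, 0.3088]
ee_rot: [0.039, 0.913, 0.063, 0.402]
ft_force: [-0.3, 0.2, 1.1]
grip_width: 0.701
grip_force: 0.0
```

```bash
cat > ik.py <<'E'
from h import *
def fk(j,g):
    z=lambda t:Ro.from_euler('z',t); y=lambda t:Ro.from_euler('y',t)
    R1=z(j[0]); R2=R1*y(j[1]); R3=R2*y(j[2]); R5=R3*z(j[3])*y(j[4]); R6=R5*z(j[5]+np.pi/2)
    p=R1.apply([g[1],g[6],g[0]])+R2.apply([0,0,g[2]])+R3.apply([g[5],0,g[3]])+R5.apply([0,g[7],0])+R6.apply([0,0,g[4]])
    return p,R6
E
python3 - <<'E'
from ik import *
o=r.observe(); print(np.round(o['joint_pos'],4),o['eef_pos'],loc())
S=[([1.218,.308,1.634,0,1.2,-.07],np.array([.17444,.60018,.23127])),([-.85021395,-.38386069,2.35699454,.90641658,.75570975,-2.94107961],np.array([.45810409,-.19612581,.30751846])),(o['joint_pos'],np.array(o['eef_pos']))]
p,R=now(); print('orient err deg',np.degrees((fk(o['joint_pos'],[0]*8)[1].inv()*R).magnitude()))
g0=np.array([.3,0,.4,.4,.25,0,.0,.044])
f=lambda g:np.concatenate([(fk(j,g)[0]-p)*100 for j,p in S]+[(np.array(g)-g0)*.1])
s=least_squares(f,g0); print(s.x.round(3),f(s.x)[:9].round(2))
E
```

```text
[-0.8479 -0.382   2.3536  0.9065  0.7558  0.0317] [ 0.45957145 -0.19620777  0.3088189 ] [-0.19501187 -0.04763124  0.3088189 ]
orient err deg 3.2225195765816163e-14
[ 0.284  0.033  0.482  0.485  0.316  0.021  0.045 -0.001] [-0. -0. -0.  0. -0.  0. -0.  0. -0.]
```

```bash
cat >> h.py <<'E'
_Rt=Rt
def Rt(yaw,a): return _Rt(yaw,a)*Ro.from_euler('z',np.pi)
def tcp(C,a,y=-.055,back=.0): # tip front corner C (x,z in housing) -> world TCP
    b=np.radians(a); return W([C[0]-.011*np.cos(b)+back*np.sin(b),y,C[1]-.011*np.sin(b)-back*np.cos(b)])
E
cat >> ik.py <<'E'
G=[.284,.033,.482,.485,.316,.021,.045,-.001]
LO=np.array([-3.06,-.79,.05,-1.19,.05,-2.94]);HI=np.array([3.06,1.96,2.63,4.34,2.64,2.94])
def ik(p,R,j0):
    f=lambda j:np.concatenate([(fk(j,G)[0]-p)*10,(fk(j,G)[1].inv()*R).as_rotvec()])
    s=least_squares(f,np.clip(j0,LO+.01,HI-.01),bounds=(LO,HI)); return s.x,np.abs(s.fun).max()
E
python3 - <<'E'
from ik import *
j=np.array(r.observe()['joint_pos'])
L=[('W1',W([-.165,-.055,.09]),50),('W2',W([-.115,-.055,.079]),50)]+[('C',tcp(C,a),a) for C,a in [((-.093,.1745),50),((.0035,.271),50),((.033,.208),50),((.030,.15),40),((.022,.10),30),((.017,.047),20)]]+[('out',W([-.16,-.055,.25]),20),('out2',W([-.12,-.055,.33]),20)]
for n,p,a in L:
    j,e=ik(p,Rt(HY,a),j); print(n,p.round(3),a,j.round(2),round(e,4))
for n,p,y,a in [('mid',[.45,-.1,.35],.0,20),('mid2',[.5,.1,.35],.15,20),('cr',W([.006,0,.15],CO,CY),CY,20),('cr',W([.006,0,.048],CO,CY),CY,20)]:
    j,e=ik(np.array(p),Rt(y,a),j); print(n,np.round(p,3),a,j.round(2),round(e,4))
E
```

```text
W1 [ 0.489 -0.204  0.09 ] 50 [-0.82  0.25  2.51  2.    0.65 -1.11] 0.0
W2 [ 0.539 -0.205  0.079] 50 [-0.72  0.34  2.42  2.11  0.61 -1.13] 0.0
C [ 0.554 -0.205  0.166] 50 [-0.69  0.11  2.36  1.72  0.5  -0.64] 0.0
C [ 0.651 -0.207  0.263] 50 [-0.56  0.08  2.11  1.22  0.43  0.02] 0.0
C [ 0.68  -0.208  0.2  ] 50 [-0.53  0.23  2.1   1.56  0.38 -0.33] 0.0
C [ 0.676 -0.208  0.143] 40 [-0.49  0.32  2.03  1.12  0.33  0.1 ] 0.0
C [ 0.667 -0.208  0.094] 30 [-0.46  0.4   1.96  0.64  0.37  0.58] 0.0
C [ 0.661 -0.208  0.043] 20 [-0.43  0.51  1.87  0.31  0.46  0.9 ] 0.0
out [ 0.494 -0.204  0.25 ] 20 [-0.58 -0.07  2.06  0.24  0.87  0.88] 0.0
out2 [ 0.534 -0.205  0.33 ] 20 [-0.54 -0.06  1.87  0.2   1.03  0.98] 0.0
mid [ 0.45 -0.1   0.35] 20 [-0.41 -0.33  2.05  0.15  1.1   1.12] 0.0
mid2 [0.5  0.1  0.35] 20 [ 0.1  -0.22  1.97  0.02  1.04  1.51] 0.0
cr [0.641 0.175 0.15 ] 20 [0.2  0.29 1.9  0.02 0.6  1.53] 0.0
cr [0.641 0.175 0.048] 20 [0.2  0.45 1.95 0.02 0.39 1.53] 0.0
```

Run:
```python
from h import *
p,R=now(); T=Rt(HY,50)
q1=W([-.17,-.055,.13]);q2=W([-.165,-.055,.084]); q3=W([-.115,-.055,.079])
seg(p,R,q1,T,6); seg(q1,T,q2,T,2); seg(q2,T,q3,T,4)
```

```text
6 rows of [-1.97 -0.07  2.28] [0.03 0.39 1.53]
2 rows of [-1.6  -0.    1.67] [0. 0. 0.]
4 rows of [ 0.71 -0.    1.04] [0. 0. 0.]
```

Emit:
{"api": "drive_tool", "payload": {"increments": [[-1.18,-0.04,1.37,0.02,0.23,0.92,6],[-1.18,-0.04,1.37,0.02,0.23,0.92,6],[-1.18,-0.04,1.37,0.02,0.23,0.92,6],[-1.18,-0.04,1.37,0.02,0.23,0.92,6],[-1.18,-0.04,1.37,0.02,0.23,0.92,6],[-1.18,-0.04,1.37,0.02,0.23,0.92,6],[-1.18,-0.04,1.37,0.02,0.23,0.92,6],[-1.18,-0.04,1.37,0.02,0.23,0.92,6],[-1.18,-0.04,1.37,0.02,0.23,0.92,6],[-1.18,-0.04,1.37,0.02,0.23,0.92,6],[0,0,0,0,0,0,6],[0,0,0,0,0,0,6]]}}

```text
time_s: 7.45
eef_pos: [0.4848, -0.2029, 0.1288]
ee_rot: [0.004, 0.906, -0.008, 0.422]
ft_force: [0.6, 0.1, -0.4]
grip_width: 0.703
grip_force: 0.0
```

Run:
```python
from h import *
print(loc(),np.round(r.observe()['joint_pos'],2))
p,R=now(); T=Rt(HY,50)
q2=W([-.165,-.055,.084]); q3=W([-.115,-.055,.079])
seg(p,R,q2,T,4); seg(q2,T,q3,T,4)
c=cam('scene'); save(c,'s1.png')
```

```text
[-0.16970096 -0.05383101  0.12884158] [-0.83  0.11  2.45  1.73  0.6  -0.79]
4 rows of [-0.78  0.03  0.81] [-0.03  0.01  0.03]
4 rows of [ 0.71 -0.    1.04] [0. 0. 0.]
```

View pics/s1.png

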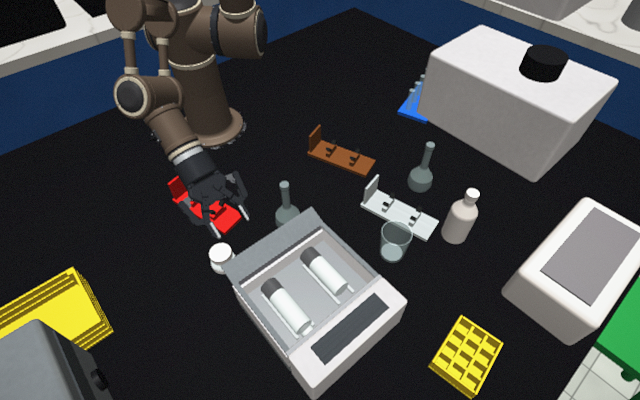

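The hand is tilted forward. Its fingertips, at about (215,235) and (247,218), sit above and between the jar (220,257) and the flask (287,210). Nothing has been touched.

Emit:
{"api": "drive_tool", "payload": {"increments": [[-0.8,0,0.8,0,0,0,6],[-0.8,0,0.8,0,0,0,6],[-0.8,0,0.8,0,0,0,6],[-0.8,0,0.8,0,0,0,6],[0,0,0,0,0,0,6],[0.7,0,1.05,0,0,0,6],[0.7,0,1.05,0,0,0,6],[0.7,0,1.05,0,0,0,6],[0.7,0,1.05,0,0,0,6],[0,0,0,0,0,0,6],[0,0,0,0,0,0,6]]}}

```text
time_s: 8.6
eef_pos: [0.5381, -0.2035, 0.0778]
ee_rot: [0.004, 0.906, -0.009, 0.422]
ft_force: [-0.1, -0.4, -0.4]
grip_width: 0.704
grip_force: 0.0
```

Run:
```python
from h import *
o=r.observe();print(loc(),np.round(o['joint_pos'],2),o['ft_force'])
p,R=now(); T=Rt(HY,50)
qs=[tcp(C,50,back=.005) for C in [(-.103,.132),(-.093,.1745),(-.05,.233),(.0035,.271)]]
for a in qs: seg(p,R,a,T,4); p,R=a,T
c=cam('scene'); cv2.imwrite('pics/s2.png',cv2.resize(c['frame'][150:300,160:360,::-1],None,fx=3,fy=3))
```

```text
[-0.11638061 -0.05332536  0.07778051] [-0.72  0.33  2.36  2.03  0.58 -1.03] [-0.08380489 -0.36123916 -0.44836416]
4 rows of [ 0.98  0.04 -0.49] [-0.01  0.01 -0.  ]
4 rows of [ 0.97  0.   -0.49] [0. 0. 0.]
4 rows of [ 1.81 -0.   -0.12] [0. 0. 0.]
4 rows of [ 1.59 -0.    0.41] [0. 0. 0.]
```

View pics/s2.png

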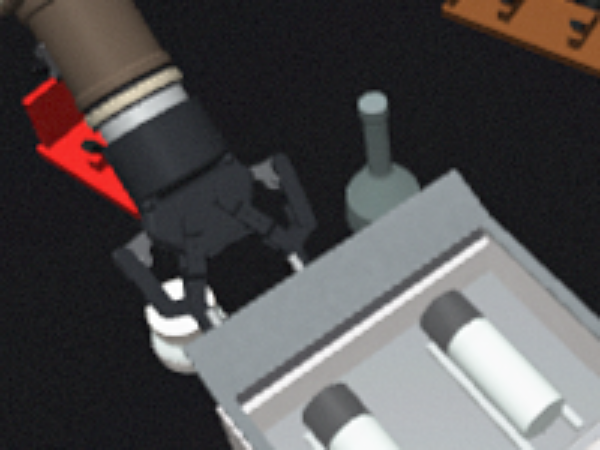

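Both fingertips are under the lip, at crop pixels (300,262) and (220,320). The flask and jar are clear, so I'll lift.

Emit:
{"api": "drive_tool", "payload": {"increments": [[1,0.05,-0.5,0,0,0,6],[1,0.05,-0.5,0,0,0,6],[1,0,-0.5,0,0,0,6],[1,0,-0.5,0,0,0,6],[1,0,-0.5,0,0,0,6],[1,0,-0.5,0,0,0,6],[1,0,-0.5,0,0,0,6],[1,0,-0.5,0,0,0,6],[0,0,0,0,0,0,6]]}}

```text
time_s: 9.55
eef_pos: [0.5581, -0.2055, 0.1655]
ee_rot: [0.004, 0.906, -0.009, 0.423]
ft_force: [-2.0, -0.5, -0.6]
grip_width: 0.703
grip_force: 1.1
```

```bash
cat >> h.py <<'E'
def coverang(c,n='scene'):
    P=c['P']; q=Ro.from_euler('z',-HY).apply((P.reshape(-1,3)-HO))-[.088,0,.09]
    m=(abs(q[:,1])<.112)&(q[:,0]<-.02)&(q[:,2]>-.002); m&=(q[:,1]>.0)
    rr=np.hypot(q[:,0],q[:,2]); m&=(rr<.175)&(rr>.05)
    a=np.degrees(np.arctan2(q[m,2],-q[m,0])); h=np.histogram(a,np.arange(-2,92,4)); return list(zip(h[1][:-1].astype(int).tolist(),h[0].tolist()))
E
python3 - <<'E'
from h import *
o=r.observe();print(loc(),o['ft_force'])
p,R=now(); T=Rt(HY,50)
qs=[tcp(C,50,back=.005) for C in [(-.05,.233),(.0035,.271)]]
for a in qs: seg(p,R,a,T,5); p,R=a,T
c=cam('scene'); print([x for x in coverang(c) if x[1]>20])
E
```

```text
[-0.09635794 -0.05491873  0.16546298] [-2.0174322  -0.45051976 -0.61275664]
5 rows of [ 1.41  0.   -0.06] [ 0.01 -0.    0.  ]
5 rows of [ 1.27 -0.    0.33] [0. 0. 0.]
[(22, 2598), (26, 751)]
```

The cover is at about 25°, as planned. I'll keep lifting along the arc.

Emit:
{"api": "drive_tool", "payload": {"increments": [[1.4,0,-0.06,0,0,0,6],[1.4,0,-0.06,0,0,0,6],[1.4,0,-0.06,0,0,0,6],[1.4,0,-0.06,0,0,0,6],[1.4,0,-0.06,0,0,0,6],[1.3,0,0.33,0,0,0,6],[1.3,0,0.33,0,0,0,6],[1.3,0,0.33,0,0,0,6],[1.3,0,0.33,0,0,0,6],[1.3,0,0.33,0,0,0,6],[0,0,0,0,0,0,6],[0,0,0,0,0,0,6]]}}

```text
time_s: 10.8
eef_pos: [0.655, -0.2074, 0.2587]
ee_rot: [0.004, 0.906, -0.01, 0.422]
ft_force: [-2.5, -0.1, 0.6]
grip_width: 0.703
grip_force: 1.1
```

Run:
```python
from h import *
o=r.observe();print(loc(),o['ft_force'],np.round(o['joint_pos'],2))
p,R=now(); T=Rt(HY,50)
for C,a in [((.033,.208),50),((.030,.15),40),((.022,.10),30),((.019,.047),20)]:
    T=Rt(HY,a); q=tcp(C,a,back=.004); seg(p,R,q,T,5); p,R=q,T
print(W([0,0,0]),p,Ro.from_euler('z',-HY).apply(p-HO))
c=cam('scene'); save(c,'s3.png'); print([x for x in coverang(c) if x[1]>20])
```

```text
[ 0.00057442 -0.05488077  0.25866577] [-2.46910017 -0.067915    0.55458129] [-0.55  0.1   2.08  1.2   0.43  0.04]
5 rows of [-0.58  0.    1.23] [-0.01  0.01 -0.02]
5 rows of [-0.89 -0.    0.72] [ 0. -2.  0.]
5 rows of [-0.73 -0.    0.68] [ 0. -2. -0.]
5 rows of [-0.53  0.    0.89] [ 0. -2.  0.]
[ 0.6555 -0.1525  0.    ] [ 0.66442559 -0.20769025  0.03947901] [ 0.01003146 -0.055       0.03947901]
[(62, 2667), (66, 441)]
```

View pics/s3.png

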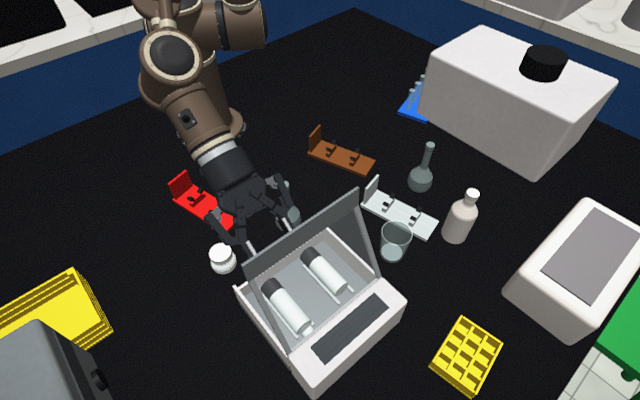

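The cover is held at about 65° by the fingertips at (250,250) and (287,240), and the neighbours haven't moved. Next I'll slide in.

Emit:
{"api": "drive_tool", "payload": {"increments": [[-0.58,0,1.23,0,0,0,6],[-0.58,0,1.23,0,0,0,6],[-0.58,0,1.23,0,0,0,6],[-0.58,0,1.23,0,0,0,6],[-0.58,0,1.23,0,0,0,6],[-0.9,0,0.72,0,-2,0,6],[-0.9,0,0.72,0,-2,0,6],[-0.9,0,0.72,0,-2,0,6],[-0.9,0,0.72,0,-2,0,6],[-0.9,0,0.72,0,-2,0,6],[0,0,0,0,0,0,6]]}}

```text
time_s: 11.95
eef_pos: [0.6771, -0.2072, 0.138]
ee_rot: [0.002, 0.94, -0.01, 0.34]
ft_force: [-1.2, 0.2, -1.2]
grip_width: 0.698
grip_force: 0.0
```

Run:
```python
from h import *
o=r.observe();print(loc(),o['ft_force'],np.round(o['joint_pos'],2))
p,R=now()
for C,a in [((.022,.11),30),((.019,.065),22)]:
    T=Rt(HY,a); q=tcp(C,a,back=.004); seg(p,R,q,T,5); p,R=q,T
q=W([.011,-.055,.043]); seg(p,R,q,Rt(HY,20),4)
c=cam('scene'); save(c,'s4.png'); print([x for x in coverang(c) if x[1]>20])
```

```text
[ 0.02266549 -0.05425094  0.13804691] [-1.18288599  0.21416237 -1.2271099 ] [-0.49  0.33  2.    1.05  0.34  0.18]
5 rows of [-0.57  0.02  0.5 ] [-0.02 -1.96 -0.02]
5 rows of [-0.47  0.    0.75] [ 0.  -1.6  0. ]
4 rows of [-0.11  0.    0.34] [ 0.  -0.5 -0. ]
[(50, 2043), (54, 1347), (58, 41)]
```

View pics/s4.png

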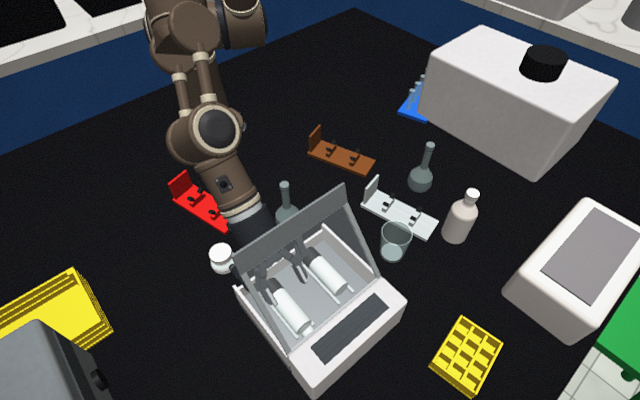

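The cover rests on the hand at about 54°, and the fingers, near (265,268) and (297,265), are entering either side of the stepped lamp. Forces are low.

Emit:
{"api": "drive_tool", "payload": {"increments": [[-0.57,0,0.5,0,-2,0,6],[-0.57,0,0.5,0,-2,0,6],[-0.57,0,0.5,0,-2,0,6],[-0.57,0,0.5,0,-2,0,6],[-0.57,0,0.5,0,-2,0,6],[-0.47,0,0.75,0,-1.6,0,6],[-0.47,0,0.75,0,-1.6,0,6],[-0.47,0,0.75,0,-1.6,0,6],[-0.47,0,0.75,0,-1.6,0,6],[-0.47,0,0.75,0,-1.6,0,6],[0,0,0,0,0,0,6]]}}

```text
time_s: 13.1
eef_pos: [0.6651, -0.2068, 0.0582]
ee_rot: [0.0, 0.982, -0.01, 0.19]
ft_force: [-1.5, -0.2, -1.9]
grip_width: 0.704
grip_force: 0.0
```

Run:
```python
from h import *
o=r.observe();print(loc(),o['ft_force'],o['grip_force'])
p,R=now()
q=W([.011,-.055,.043]); seg(p,R,q,Rt(HY,20),4)
c=cam('scene'); print([x for x in coverang(c) if x[1]>20])
cv2.imwrite('pics/s5.png',cv2.resize(c['frame'][180:350,220:420,::-1],None,fx=3.5,fy=3.5))
```

```text
[ 0.01072926 -0.05408963  0.05823233] [-1.45431958 -0.2037391  -1.89195221] 0.0
4 rows of [-0.13  0.02  0.36] [-0.04 -0.46 -0.01]
[(50, 728), (54, 2522), (58, 159)]
```

View pics/s5.png

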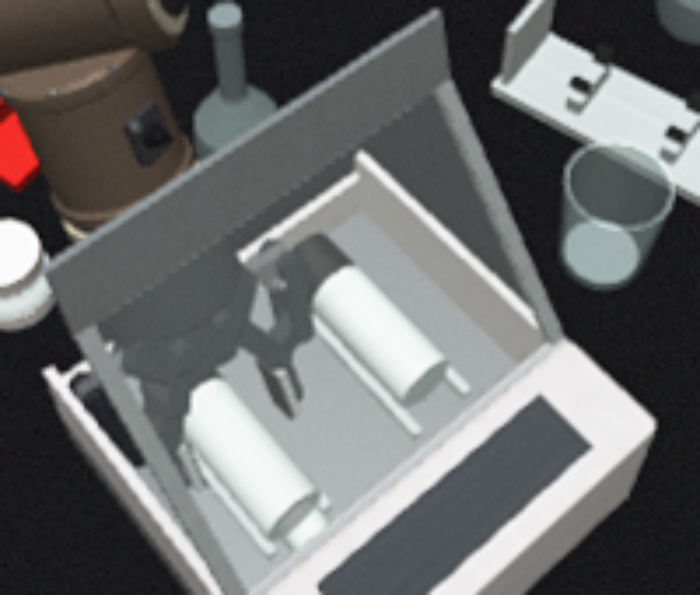

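The fingers, at crop pixels (285,395) and (185,460), straddle the stepped lamp. The last step is down and close.

Emit:
{"api": "drive_tool", "payload": {"increments": [[-0.13,0,0.36,0,-0.5,0,6],[-0.13,0,0.36,0,-0.5,0,6],[-0.13,0,0.36,0,-0.5,0,6],[-0.13,0,0.36,0,-0.5,0,6],[0,0,0,0,0,0,6],[0,0,0,0,0,0,3],[0,0,0,0,0,0,3],[0,0,0,0,0,0,3],[0,0,0,0,0,0,3],[0,0,0,0,0,0,3],[0,0,0,0,0,0,3],[0,0,0,0,0,0,3],[0,0,0,0,0,0,3]]}}

```text
time_s: 14.45
eef_pos: [0.6667, -0.2076, 0.0445]
ee_rot: [0.001, 0.985, -0.01, 0.174]
ft_force: [-2.7, -0.1, 1.0]
grip_width: 0.443
grip_force: 60.3
```

Run:
```python
from h import *
o=r.observe();print(loc(),o['ft_force'],o['grip_force'],o['grip_width'])
p,R=now()
q=W([-.04,-.055,.115]);q2=W([-.15,-.055,.26]);q3=W([-.17,-.055,.30]); T=Rt(HY,20)
seg(p,R,q,R,6); seg(q,R,q2,R,10);seg(q2,R,q3,R,4)
c=cam('scene'); print([x for x in coverang(c) if x[1]>20])
```

```text
[ 0.01225696 -0.05484077  0.04445274] [-2.65977942 -0.08053593  0.9908518 ] 60.259705781936646 0.44303945716324566
6 rows of [-0.42  0.   -1.4 ] [0. 0. 0.]
10 rows of [-0.54 -0.   -1.74] [0. 0. 0.]
4 rows of [-0.13 -0.   -1.11] [0. 0. 0.]
[(54, 2992), (58, 406)]
```

Emit:
{"api": "drive_tool", "payload": {"increments": [[-0.2,0,-0.7,0,0,0,3],[-0.4,0,-1.4,0,0,0,3],[-0.4,0,-1.4,0,0,0,3],[-0.4,0,-1.4,0,0,0,3],[-0.4,0,-1.4,0,0,0,3],[-0.4,0,-1.4,0,0,0,3],[0,0,0,0,0,0,3]]}}

```text
time_s: 15.2
eef_pos: [0.6182, -0.2062, 0.1097]
ee_rot: [0.001, 0.985, -0.01, 0.173]
ft_force: [-3.8, -0.7, -1.8]
grip_width: 0.444
grip_force: 64.1
```

Run:
```python
from h import *
o=r.observe();print(loc(),o['ft_force'],o['grip_force'],o['grip_width'])
c=cam('scene'); print([x for x in coverang(c) if x[1]>20])
cv2.imwrite('pics/s6.png',cv2.resize(c['frame'][180:350,220:420,::-1],None,fx=3.5,fy=3.5))
```

```text
[-0.0362055  -0.0544033   0.10967177] [-3.75801548 -0.66821168 -1.79991742] 64.14697408676147 0.44374454995699736
[(46, 2207), (50, 1253), (54, 36)]
```

View pics/s6.png

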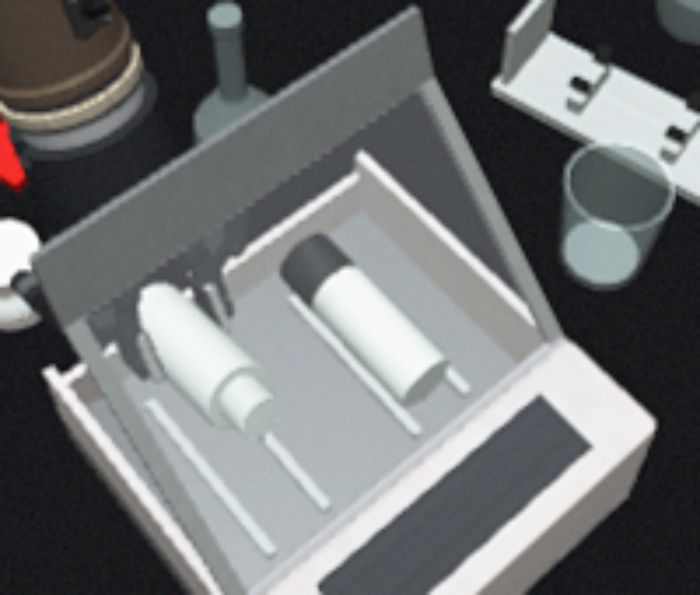

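The lamp is held level above the bay, with its nose at crop (255,400), and the plain lamp is untouched. I'll retract.

Emit:
{"api": "drive_tool", "payload": {"increments": [[-0.54,0,-1.74,0,0,0,3],[-0.54,0,-1.74,0,0,0,3],[-0.54,0,-1.74,0,0,0,3],[-0.54,0,-1.74,0,0,0,3],[-0.54,0,-1.74,0,0,0,3],[-0.54,0,-1.74,0,0,0,3],[-0.54,0,-1.74,0,0,0,3],[-0.54,0,-1.74,0,0,0,3],[-0.54,0,-1.74,0,0,0,3],[-0.54,0,-1.74,0,0,0,3],[-0.13,0,-1.1,0,0,0,3],[-0.13,0,-1.1,0,0,0,3],[-0.13,0,-1.1,0,0,0,3],[-0.13,0,-1.1,0,0,0,3],[0,0,0,0,0,0,3],[0,0,0,0,0,0,3],[0,0,0,0,0,0,3]]}}

```text
time_s: 16.95
eef_pos: [0.4893, -0.2039, 0.2931]
ee_rot: [0.001, 0.985, -0.01, 0.173]
ft_force: [-0.4, 0.6, -1.4]
grip_width: 0.442
grip_force: 64.1
```

Run:
```python
from h import *
o=r.observe();print(loc(),o['ft_force'],o['grip_force'],o['grip_width'])
p,R=now()
c=cam('scene'); save(c,'s7.png'); print([x for x in coverang(c) if x[1]>20])
t=cam('top'); cv2.imwrite('pics/t7.png',t['frame'][:,:,::-1])
for n,k in (('scene',c),('top',t)):
    for q in r.regions_of(n,'lamp')[:2]:
        P=k['P'][q['mask']]; P=P[~np.isnan(P[:,0])&(P[:,2]>.2)&(P[:,2]<.35)]
        if len(P)<50: continue
        m=P.mean(0); v=np.linalg.svd(P-m,full_matrices=False)[2][0]; s=(P-m)@v; print(n,q['conf'],q['location'],len(P),m.round(4),v.round(3),P[s.argmin()].round(3),P[s.argmax()].round(3))
q=np.array([.45,-.05,.32]);q2=W([.012,0,.30],CO,CY)
seg(p,R,q,R);seg(q,R,q2,Rt(CY,20))
```

```text
[-0.16516508 -0.0547446   0.29311941] [-0.35117339  0.57853011 -1.41842263] 64.0773868560791 0.4416934171589986
[(-2, 1159), (2, 1591), (6, 47)]
scene 0.67 [224.4, 179.1] 1024 [ 0.5171 -0.207   0.3198] [ 0.984 -0.043  0.171] [ 0.42  -0.198  0.296] [ 0.566 -0.206  0.317]
top 0.74 [447.1, 201.3] 1100 [ 0.509  -0.2015  0.3205] [-0.957  0.083 -0.28 ] [ 0.562 -0.212  0.318] [ 0.423 -0.186  0.282]
4 rows of [-0.77 -3.83 -0.99] [0. 0. 0.]
7 rows of [ 2.79 -3.    1.32] [ 0.67  0.01 -1.87]
```

View pics/s7.png

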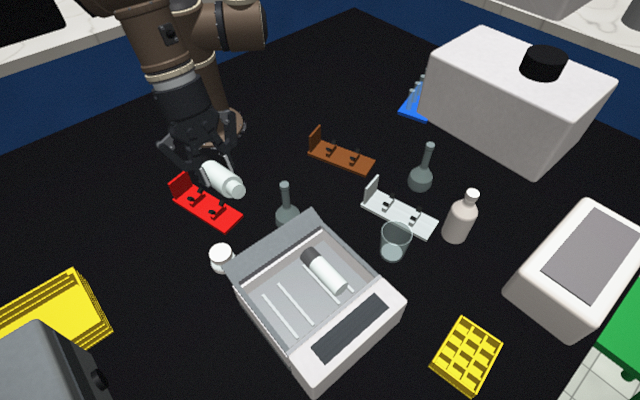

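The cover is shut and the lamp is held level at (222,180). The plain lamp, flask and jar are in place. That was the tenth picture, so from here I'll work from numbers only. Next I'll fit the lamp's pose in the hand from depth.

```bash
cat >> h.py <<'E'
def lampfit(boxes_center,cams=('scene','top'),rad=.12,zmin=.03):
    """fit stepped-lamp axis from bright depth points; returns mid point, direction"""
    A=[]
    for n in cams:
        k=cam(n); P=k['P'].reshape(-1,3); f=k['frame'].reshape(-1,3).astype(int)
        for q in r.regions_of(n,'lamp'):
            m=q['mask'].ravel()&(np.linalg.norm(np.nan_to_num(P)-boxes_center,axis=1)<rad)&(f.min(1)>120)&(P[:,2]>zmin)
            if m.sum()>150: print(n,q['conf'],m.sum()); A.append(P[m]); break
    P=np.concatenate(A)
    def ax(x): d=np.array([np.cos(x[3])*np.cos(x[2]),np.sin(x[3])*np.cos(x[2]),np.sin(x[2])]); return d
    def res(x):
        c=np.array([boxes_center[0],boxes_center[1]+x[0],boxes_center[2]+x[1]]); d=ax(x); v=P-c; s=v@d
        rr=np.linalg.norm(v-np.outer(s,d),axis=1); R=np.where(s-x[4]>.05,.013,.02); return rr-R
    best=None
    for t in np.linspace(-.02,.02,9):
      for yw in (-.02,.22):
        g=lambda y:res(np.r_[y,t]); s=least_squares(g,[0,0,0,yw],loss='soft_l1',f_scale=.002)
        if best is None or s.cost<best[0]: best=(s.cost,s.x,t)
    x=best[1]; d=ax(x); c=np.array([boxes_center[0],boxes_center[1]+x[0],boxes_center[2]+x[1]])
    s=(P-c)@d; rr=np.linalg.norm(P-c-np.outer(s,d),axis=1); s=s[rr<.024]
    nose=np.percentile(s,99.5); print('nose s',nose,'step-based mid',best[2],'pitch/yaw deg',np.degrees(x[2:]).round(2),'rms',np.sqrt(np.mean((rr-.02)**2)).round(4),'glass s range',np.percentile(s,[.5,99.5]).round(4))
    return c+d*(nose-.072),d
E
python3 - <<'E'
from h import *
p,R=now(); g=p-R.apply([0,0,.012]); c,d=lampfit(g); print(g,c.round(4),d.round(4)); print('in tool',R.inv().apply(c-p).round(4),R.inv().apply(d).round(4))
E
```

```text
scene 0.81 939
top 0.78 933
nose s 0.08129128101254944 step-based mid 0.005000000000000001 pitch/yaw deg [18.86 -1.59] rms 0.0053 glass s range [-0.0325  0.0813]
[ 0.4852243  -0.20388064  0.3043964 ] [ 0.494  -0.2041  0.301 ] [ 0.9459 -0.0262  0.3233]
in tool [ 0.0071  0.     -0.0058] [0.9998 0.0062 0.0187]
```

Emit:
{"api": "drive_tool", "payload": {"increments": [[-0.77,-3.83,-0.99,0,0,0,3],[-0.77,-3.83,-0.99,0,0,0,3],[-0.77,-3.83,-0.99,0,0,0,3],[-0.77,-3.83,-0.99,0,0,0,3],[0,0,0,0,0,0,3]]}}

```text
time_s: 17.85
eef_pos: [0.4495, -0.0463, 0.3217]
ee_rot: [0.0, 0.985, -0.008, 0.174]
ft_force: [-0.4, -0.9, -0.0]
grip_width: 0.439
grip_force: 64.2
```

Emit:
{"api": "drive_tool", "payload": {"increments": [[2.2,-2.4,1.06,0.5,0,-1.5,3],[2.2,-2.4,1.06,0.5,0,-1.5,3],[2.2,-2.4,1.06,0.5,0,-1.5,3],[2.2,-2.4,1.06,0.5,0,-1.5,3],[2.2,-2.4,1.06,0.5,0,-1.5,3],[2.2,-2.4,1.06,0.5,0,-1.5,3],[2.2,-2.4,1.06,0.5,0,-1.5,3],[2.2,-2.4,1.06,0.5,0,-1.5,3],[2.2,-2.4,1.06,0.5,0,-1.5,3],[0,0,0,0,0,0,3],[0,0,0,0,0,0,3]]}}

```text
time_s: 18.95
eef_pos: [0.6483, 0.1837, 0.2969]
ee_rot: [-0.017, 0.979, 0.113, 0.171]
ft_force: [-0.6, -0.7, -1.6]
grip_width: 0.442
grip_force: 64.1
```

Run:
```python
from ik import *
p,R=now(); q=W([-.007,0,.22],CO,CY); T=Rt(CY,1); print(p,q)
print(ik(q,T,r.observe()['joint_pos']),ik(W([-.007,0,.05],CO,CY),T,r.observe()['joint_pos'])[0])
seg(p,R,q,T,5)
```

```text
[0.64827052 0.18373724 0.29687148] [0.62817126 0.17246108 0.22      ]
(array([2.00163790e-01, 3.57886515e-01, 1.59315719e+00, 4.06826722e-04,
       1.17309971e+00, 1.54914901e+00]), np.float64(1.623241840421896e-11)) [2.00163790e-01 5.53846369e-01 1.71551067e+00 4.97164468e-04
 8.54786413e-01 1.54898025e+00]
5 rows of [-0.76  0.12  1.41] [ 0.06 -3.77  0.09]
```

Emit:
{"api": "drive_tool", "payload": {"increments": [[-0.76,0.12,1.41,0.06,-3.77,0.09,3],[-0.76,0.12,1.41,0.06,-3.77,0.09,3],[-0.76,0.12,1.41,0.06,-3.77,0.09,3],[-0.76,0.12,1.41,0.06,-3.77,0.09,3],[-0.76,0.12,1.41,0.06,-3.77,0.09,3],[0,0,0,0,0,0,3],[0,0,0,0,0,0,3],[0,0,0,0,0,0,3]]}}

```text
time_s: 19.75
eef_pos: [0.6286, 0.1726, 0.2227]
ee_rot: [-0.002, 0.994, 0.11, 0.011]
ft_force: [0.6, -0.2, -0.7]
grip_width: 0.44
grip_force: 64.1
```

Run:
```python
from h import *
p,R=now(); g=p-R.apply([0,0,.006])+R.apply([.007,0,0]); print(p,r.observe()['ft_force'])
for cs in (('scene','top'),('scene',),('top',)):
    try:
        c,d=lampfit(g,cs,zmin=.15); print(c.round(4),d.round(4),'tool',R.inv().apply(c-p).round(4),R.inv().apply(d).round(4),'cradle',Ro.from_euler('z',-CY).apply(c-CO).round(4),np.degrees(np.arctan2(d[1],d[0])-CY).round(2))
    except Exception as e: print(cs,e)
# cradle again, seen now
for n in ('scene','top'):
    k=cam(n); P=Ro.from_euler('z',-CY).apply(k['P'].reshape(-1,3)-CO).reshape(400,640,3)
    for q in r.regions_of(n,'cradle'):
        s=P[q['mask']]; s=s[~np.isnan(s[:,0])]
        if abs(np.median(s[:,0]))>.05 or abs(np.median(s[:,1]))>.05: continue
        e=s[(s[:,2]>.06)&(s[:,2]<.08)&(s[:,0]<-.08)]; b=s[(s[:,2]>.006)&(s[:,2]<.018)]
        print(n,len(s),'end',len(e),e.mean(0).round(4) if len(e) else '',e[:,1].min().round(3) if len(e) else '',e[:,1].max().round(3) if len(e) else '','base y',np.percentile(b[:,1],[1,99]).round(4),'x',np.percentile(b[:,0],[1,99]).round(4))
```

```text
[0.62859406 0.17256782 0.22267192] [ 0.64082637 -0.19988485 -0.68567948]
scene 0.8 553
nose s 0.07060181968879106 step-based mid 0.0 pitch/yaw deg [-0.54 12.64] rms 0.004 glass s range [-0.0418  0.0706]
[0.6339 0.175  0.2284] [ 0.9757  0.2188 -0.0094] tool [ 0.0059 -0.0012 -0.0056] [ 9.995e-01 -4.000e-04  3.130e-02] cradle [-0.0008  0.0012  0.2284] -0.06
scene 0.94 543
nose s 0.07034887650413518 step-based mid 0.0 pitch/yaw deg [-0.67 12.52] rms 0.0035 glass s range [-0.042   0.0703]
[0.6337 0.1755 0.2285] [ 0.9761  0.2168 -0.0117] tool [ 0.0057 -0.0018 -0.0057] [0.9994 0.0016 0.0336] cradle [-0.0009  0.0018  0.2285] -0.18
('top',) need at least one array to concatenate
scene 1809 end 69 [-0.0883  0.0008  0.0689] -0.027 0.031 base y [-0.0333  0.035 ] x [-0.0878  0.0911]
top 1194 end 76 [-0.093  -0.0025  0.0711] -0.03 0.026 base y [-0.0346  0.033 ] x [-0.0985  0.0847]
```

Run:
```python
from h import *
p,R=now(); T=Rt(CY,1.3); q=W([-.006,0,.08],CO,CY); q2=W([-.006,0,.0505],CO,CY); seg(p,R,q,T,7); seg(q,T,q2,T,5)
```

```text
7 rows of [-0.03  0.01  2.02] [-0.01  0.03 -0.01]
5 rows of [-0.01 -0.    0.59] [0. 0. 0.]
```

Emit:
{"api": "drive_tool", "payload": {"increments": [[0,0,2.04,0,0,0,3],[0,0,2.04,0,0,0,3],[0,0,2.04,0,0,0,3],[0,0,2.04,0,0,0,3],[0,0,2.04,0,0,0,3],[0,0,2.04,0,0,0,3],[0,0,2.04,0,0,0,3],[0,0,0.6,0,0,0,3],[0,0,0.6,0,0,0,3],[0,0,0.6,0,0,0,3],[0,0,0.5,0,0,0,3],[0,0,0.3,0,0,0,3],[0,0,0,0,0,0,3],[0,0,0,0,0,0,3]]}}

```text
time_s: 21.75
eef_pos: [0.6316, 0.174, 0.0531]
ee_rot: [-0.001, 0.994, 0.11, 0.01]
ft_force: [0.6, -0.3, -1.5]
grip_width: 0.443
grip_force: 64.1
```

Run:
```python
from h import *
p,R=now(); g=p-R.apply([0,0,.006])+R.apply([.007,0,0]); print(loc(CO,CY),r.observe()['ft_force'])
c,d=lampfit(g,('scene','top')); print(c.round(4),d.round(4),'cradle',Ro.from_euler('z',-CY).apply(c-CO).round(4),np.degrees(np.arctan2(d[1],d[0])-CY).round(2))
```

```text
[-0.00331769  0.00072893  0.05311529] [ 0.61252975 -0.25035981 -1.54681592]
scene 0.76 427
nose s 0.07059177386708537 step-based mid 0.0 pitch/yaw deg [-0.14 13.09] rms 0.0037 glass s range [-0.0621  0.0706]
[0.6369 0.1762 0.0582] [ 0.974   0.2265 -0.0025] cradle [0.0024 0.0018 0.0582] 0.39
```

Emit:
{"api": "drive_tool", "payload": {"increments": [[0,0,0.1,0,0,0,3],[0,0,0.1,0,0,0,3],[0,0,0.1,0,0,0,3],[0,0,0,0,0,0,3],[0,0,0,0,0,0,3]]}}

```text
time_s: 22.45
eef_pos: [0.6314, 0.174, 0.0498]
ee_rot: [-0.002, 0.994, 0.11, 0.01]
ft_force: [-0.4, 1.0, -0.2]
grip_width: 0.445
grip_force: 64.3
```

Emit:
{"api": "drive_tool", "payload": {"increments": [[0,0,0.1,0,0,0,3],[0,0,0,0,0,0,3],[0,0,0,0,0,0,3]]}}

```text
time_s: 22.75
eef_pos: [0.6315, 0.1744, 0.0492]
ee_rot: [-0.002, 0.994, 0.11, 0.01]
ft_force: [-1.4, 1.8, 2.5]
grip_width: 0.444
grip_force: 64.6
```

The wrist force has gone up, so the lamp is in contact with the saddles. I'll release, then retreat straight up.

Emit:
{"api": "drive_tool", "payload": {"increments": [[0,0,0,0,0,0,4],[0,0,0,0,0,0,4.4],[0,0,0,0,0,0,5],[0,0,0,0,0,0,6],[0,0,0,0,0,0,6],[0,0,0,0,0,0,6],[0,0,0,0,0,0,6]]}}

```text
time_s: 23.45
eef_pos: [0.6314, 0.1738, 0.0487]
ee_rot: [-0.001, 0.994, 0.11, 0.01]
ft_force: [-0.9, 1.1, 0.2]
grip_width: 0.704
grip_force: 0.0
```

Run:
```python
from h import *
o=r.observe(); print(o['ft_force'],o['grip_force'],o['grip_width'])
g=W([0,0,.055],CO,CY)
c,d=lampfit(g,('scene','top')); print('cradle',Ro.from_euler('z',-CY).apply(c-CO).round(4),np.degrees(np.arctan2(d[1],d[0])-CY).round(2))
```

```text
[-0.85249862  1.05776934  0.15423894] 0.0 0.7037366240386428
scene 0.76 437
nose s 0.07416921001509448 step-based mid 0.005000000000000001 pitch/yaw deg [ 0.28 12.37] rms 0.0045 glass s range [-0.0378  0.0742]
cradle [0.0028 0.0027 0.0542] -0.33
```

Emit:
{"api": "drive_tool", "payload": {"increments": [[0,0,-0.5,0,0,0,6],[0,0,-1.5,0,0,0,6],[0,0,-3,0,0,0,6],[0,0,-4,0,0,0,6],[0,0,-4,0,0,0,6],[0,0,-4,0,0,0,6],[-4,0,-2,0,0,0,6],[-4,0,-1,0,0,0,6],[-4,0,0,0,0,0,6],[-4,0,0,0,0,0,6],[0,0,0,0,0,0,6],[0,0,0,0,0,0,6],[0,0,0,0,0,0,6]]}}

```text
time_s: 24.95
eef_pos: [0.4733, 0.1382, 0.2472]
ee_rot: [-0.002, 0.994, 0.11, 0.011]
ft_force: [0.1, 0.1, -0.3]
grip_width: 0.7
grip_force: 0.0
```

Run:
```python
from h import *
g=W([0,0,.055],CO,CY)
c,d=lampfit(g,('scene','top')); print('cradle',Ro.from_euler('z',-CY).apply(c-CO).round(4),np.degrees(np.arctan2(d[1],d[0])-CY).round(2))
k=cam('scene'); print([x for x in coverang(k) if x[1]>20])
for n in ('top','scene'):
    k=cam(n)
    for t in ('flask_a','jar_a','beaker','wash_bottle','old_lamp'):
        for q in r.regions_of(n,t)[:3]:
            P=k['P'][q['mask']]; P=P[~np.isnan(P[:,0])]
            if q['conf']>.55: print(n,t,round(q['conf'],2),np.median(P,0).round(3))
print(r.observe()['ft_force'])
```

```text
scene 0.58 680
top 0.69 719
nose s 0.07337594250008203 step-based mid 0.0 pitch/yaw deg [ 0.11 12.93] rms 0.0031 glass s range [-0.0393  0.0734]
cradle [0.0017 0.0014 0.0546] 0.23
[(-2, 1158), (2, 1603), (6, 43)]
top flask_a 0.88 [ 0.465 -0.051  0.052]
top jar_a 0.93 [ 0.457 -0.235  0.054]
top beaker 0.89 [0.703 0.077 0.033]
top wash_bottle 0.83 [0.748 0.217 0.106]
scene flask_a 0.84 [ 0.472 -0.061  0.064]
scene beaker 0.66 [0.695 0.082 0.054]
scene wash_bottle 0.57 [0.768 0.212 0.092]
[ 0.2952378   0.57945581 -0.86796201]
```

The lamp is at rest in the saddles, 2 mm off centre, with its axis at 54.6 mm. The cover is shut and the standing things I could re-measure haven't moved. Handing in.

```bash
python3 -c "
from plant import r
print(r.sign_off())"
```

```text
the job is handed in; nothing more can be done
None
```

The stepped lamp lies in the aluminium cradle's saddles, measured about 2 mm off centre and level with its base towards the end plate. The cover is shut, the plain lamp looked undisturbed after the lift-out, and the job was handed in at about 25 s; `sign_off` returned no verdict. One risk: joint 6 briefly read -2.941 against its -2.94 limit early on. flask_b was not re-measured at the end.

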